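# Stack the canister set on its stand

### The arm

A 7-joint arm with a two-finger parallel gripper is mounted at the origin on a cart in front of the work surface, level with it; the furniture and walls round the work are solid. World frame = base frame: x ahead of the robot, y to its left, z up, the work surface at z = 0. Lengths are in m, angles in rad, forces in N, time in s.
With the tool pointing down it reaches from about 0.4 to 0.9 m from the base axis. Payload 5.5 kg.
Tool frame: the origin (TCP) lies between the finger pads; the fingertips stand 11 mm ahead of it and the grasp point (between the pads) lies 8 mm behind it; z points along the fingers, y is the line along which they close (so a half turn about z gives the same grasp; the last joint's range is limited). The gripper opens to 85 mm and grips with 20 to 120 N. Pads are 22 mm wide; open, the fingers measure 114 mm over their backs; the gripper's body (76 mm by 85 mm) begins 54 mm behind the grasp point. The pads swing forward as they close: fully open they stand 13 mm farther back than shut.
Start: joints at [1.416, 0.501, -0.427, 1.55, 0.221, 1.138, -0.21], TCP at [0.264, -0.594, 0.242] pointing down, gripper open.
Joint ranges: [-2.88, 2.88], [-0.31, 2.03], [-1.54, 1.56], [0.2, 2.42], [-1.41, 4.55], [0.19, 2.02], [-2.57, 2.57]. Speed limits (rad/s): [2.57, 2.57, 3.14, 3.14, 3.14, 3.14, 3.14].

### API

Orientations are given as a unit quaternion [x, y, z, w].
In Python, from station import * gives the robot as it stands. The module is installed in compiled form; this text tells all that it offers.
- The arm moves only by the tool arm_command, never from a script. Its argument "targets" is a list of rows, each an object of numbers: "tx", "ty", "tz": the shift along the tool's x, y, z each as a share of 40 mm, from -1 to 1; "wx", "wy", "wz": the turn, a rotation vector about the tool's x, y, z each as a share of 6 degrees, from -1 to 1; "gripper": the closure, from 0 (fully open) to 1 (shut). In form: [{"tx": .., "ty": .., "tz": .., "wx": .., "wy": .., "wz": .., "gripper": ..}, ...]. A call has 1 to 20 rows; each row shifts and turns the commanded pose from where the row before left it, along the tool's axes as they then stand; what a row does not reach is not made up. A row lasts 1/8 s, in which the tool goes at most 62.5 mm and 10.7 degrees, less where a joint would pass 70% of its speed; a pose out of reach is approached as far as the arm can. A call with a number of a shift or a turn outside -1 to 1 is refused whole. A call with a gripper value outside its range is refused whole. The fingers move at their own pace and stop on an object; the grip force is fixed at half the most. Time passes only in rows, so rows that do not move let the fingers close. It gives the time, the measured TCP pose, the force, the opening and the grip force at its end, in the units of the state.
- sense(): the state, without advancing time (a new reading comes with each control period).
- camera(name): name is "scene" or "top" or "wrist"; returns the picture (400x640x3 uint8, red, green, blue); there is no depth.
- calibration(name): a dict with "fx", "fy", "cx", "cy" (pixels), "xyz" and "orientation" of the camera in the world; the wrist camera has in their place "T_tool_cam" (4x4, takes a point from camera to tool coordinates, whose origin is the TCP and whose axes are the flange's). Camera axes: x right, y down, z forward; pixel columns grow to the right and rows downward; lengths in m; the calibration is good to about 2 mm. The wrist camera is an equidistant fisheye: a pixel r from the principal point sees the ray r / f radians off the axis. A picture is of the moment at which its call begins: read the wrist's pose just before it. calibration takes no time and is no camera call.
- job_done(): hands the job in; it is judged then, once.
The state is a dict: "clock": time; "joint_positions": joint angles; "joint_vel": joint speeds; "joint_torque": joint torques, N m; "position": TCP position; "tool_rot": TCP orientation; "force": force on the tool from outside, world axes, zero at the start; "torque": the same for the moment, N m; "gripper_width": finger opening in m; "grip_force": force on a finger pad.
Only numpy, scipy, OpenCV 4.12 (cv2) and the standard library are available. Lean on these libraries where they do the work, as an engineer would, in place of code of your own. Each camera call takes 0.05 s, during which the arm holds its last target. There are 200 camera calls.

### The job

Put the canister set back together on its round wooden stand: the tall blue pot at the bottom, then the red pot, then the low white pot, and the lid with the knob on top. Each piece must sit fully home and upright in the one below it; leave the spice jar, the coffee cup and the glass where they are.

Things in the scene. Friction and masses are not known exactly. Their poses are not given: they have to be found in the camera images.
- blue_pot_mid (a point): Tall blue ceramic pot, open at the top, upright: outer diameter 60 mm, 60 mm high in all, wall 3.5 mm. Under it a narrower foot, 6 mm high, tapers from 48 mm to 40 mm diameter at the underside, so that it drops into the 53 mm wide mouth of the stand or of another pot and the pot's body then rests on that rim. This point is on the pot's axis, half-way up, 30 mm above its underside. z points up along the axis. 0.16 kg, loose.
- red_pot_mid (a point): Middle-sized red ceramic pot, open at the top, upright: outer diameter 60 mm, 48 mm high in all, wall 3.5 mm. Under it a narrower foot, 6 mm high, tapers from 48 mm to 40 mm diameter at the underside, so that it drops into the 53 mm wide mouth of the stand or of another pot and the pot's body then rests on that rim. This point is on the pot's axis, half-way up, 24 mm above its underside. z points up along the axis. 0.16 kg, loose.
- white_pot_mid (a point): Low white ceramic pot, open at the top, upright: outer diameter 60 mm, 38 mm high in all, wall 3.5 mm. Under it a narrower foot, 6 mm high, tapers from 48 mm to 40 mm diameter at the underside, so that it drops into the 53 mm wide mouth of the stand or of another pot and the pot's body then rests on that rim. This point is on the pot's axis, half-way up, 19 mm above its underside. z points up along the axis. 0.16 kg, loose.
- lid_knob (a point): Round lid of light wood, 60 mm diameter, 50 mm high in all: at the bottom a plug 6 mm high tapering from 48 mm to 40 mm diameter, which drops into a pot's 53 mm mouth; then an 8 mm thick disc; then an upright round knob, 20 mm diameter, 36 mm tall, to grasp. This point is on the axis, half-way up the knob, 32 mm above the underside of the lid. z points up. 0.08 kg, loose.
- stand_rim (a point): Round stand of darker wood, 90 mm diameter, 14 mm high, fixed to the worktop, with a round recess 53 mm wide and 9 mm deep in its top for the foot of a pot. This point is the centre of the recess at the level of the stand's top face, 14 mm above the worktop. z points up.
- spice_jar: Glass spice jar with green cap, 46 mm diameter, 106 mm high, upright; a bystander. Origin at the centre of its underside.
- coffee_cup: Small light-blue coffee cup, 60 mm diameter, 52 mm high, with a handle that sticks out to its -y (90 mm over the handle); a bystander. Origin at the worktop under the middle of that 90 mm length, so the bowl is centred 15 mm to +y of it; z up.
- tumbler: Clear glass tumbler standing upside down, 69 mm diameter, 92 mm high; a bystander. Origin at the centre of its underside, z up.
Things that resemble listed ones, but are neither listed nor needed, are in the scene too. Of the things that look like the part that bears blue_pot_mid, the smaller one is meant. Several things look just like the part that bears red_pot_mid: the one meant starts nearest to the robot's base.

How it is judged:
By the outcome, as a careful person would: the job done as asked, in the order asked, and still so for the second after the job is handed in, with the robot touching nothing.
It also fails if it takes over 106 s, if anything falls off the work surface, if the arm or the gripper's body presses on something with over 40 N, if the wrist force passes 120 N, or if a joint passes its speed limit or range.

## Working session

There is one attempt and no reset: what is moved stays moved. The work goes in short steps, Python scripts to look and compute and a tool call to move; the robot and the scene stay as the last step left them, time stands still between calls to the robot, and variables do not carry over. Pictures are saved under pics/ and viewed, at most 14 in all, crops included, and the job is handed in when it is done.

Besides the shell and the picture viewer there is one more tool, called after "Call:" as name([rows], argument=value, ...), one row to a line, values as JSON. arm_command: Moves the arm, as the interface text tells. Its arguments: {"type":"object","properties":{"targets":{"type":"array","items":{"type":"object","properties":{"tx":{"type":"number"},"ty":{"type":"number"},"tz":{"type":"number"},"wx":{"type":"number"},"wy":{"type":"number"},"wz":{"type":"number"},"gripper":{"type":"number"}}}}},"required":["targets"]}

```bash
mkdir -p pics
python3 - <<'E'
from station import *
import cv2
s=sense();print(s)
for n in("scene","top"):
    im=camera(n);cv2.imwrite(f"pics/{n}0.png",im[:,:,::-1]);print(n,calibration(n))
print(calibration("wrist"))
E
```

```text
{'clock': 0.0, 'joint_positions': array([ 1.41616208,  0.5018676 , -0.42675875,  1.55145427,  0.22080485,
        1.13829774, -0.21031254]), 'joint_vel': array([-0.00030188, -0.00077145,  0.00037381,  0.00189721, -0.00144452,
       -0.00085933,  0.00061189]), 'joint_torque': array([-5.56985324e-04, -5.69521594e+01, -5.81636533e+00, -2.80946839e+01,
        1.06463119e-02,  1.19072627e-02, -1.03195191e-05]), 'position': array([ 0.26342376, -0.59348941,  0.2412423 ]), 'tool_rot': array([ 9.78253866e-01,  2.07408777e-01, -1.79075816e-04, -9.69605622e-04]), 'force': array([ 0.05580409,  1.09856084, -0.13386689]), 'torque': array([-0.05764755,  0.02594052,  0.00201369]), 'grip_force': 0.0, 'gripper_width': 0.08526450324547603}
scene {'fx': 424.17156613452676, 'fy': 424.17156613452676, 'cx': 322.62611674847096, 'cy': 198.27901417220795, 'xyz': array([ 0.49117183, -0.7159332 ,  0.89804945]), 'orientation': array([ 0.93434187, -0.06763623,  0.02796869, -0.34878127])}
top {'fx': 492.8409731588982, 'fy': 492.8409731588982, 'cx': 313.0661432332948, 'cy': 200.41725777075942, 'xyz': array([ 0.35655234, -0.01971992,  1.26448802]), 'orientation': array([ 0.72922672, -0.67544869,  0.07665667, -0.07823814])}
{'fx': 309.70691628693146, 'fy': 309.70691628693146, 'cx': 322.05667072420255, 'cy': 199.47193621675035, 'T_tool_cam': array([[ 1.32757456e-03, -9.54214635e-01, -2.99119822e-01,
         7.69971394e-02],
       [ 9.99999045e-01,  1.38170802e-03,  3.05137643e-05,
        -2.54063020e-04],
       [ 3.84179579e-04, -2.99119577e-01,  9.54215558e-01,
        -1.31342123e-01],
       [ 0.00000000e+00,  0.00000000e+00,  0.00000000e+00,
         1.00000000e+00]])}
```

View pics/scene0.png

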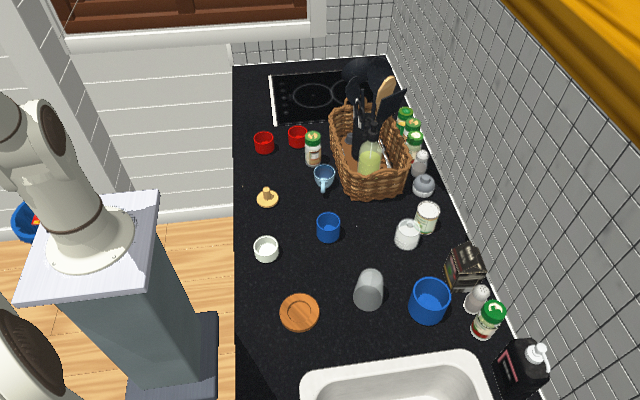

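View pics/top0.png

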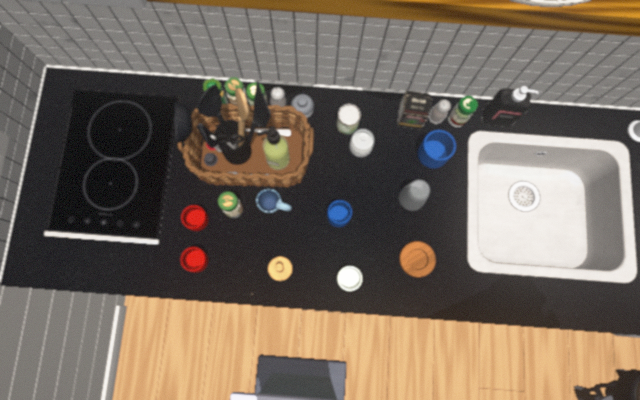

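```bash
cat > h.py <<'E'
from station import *
import cv2,numpy as np
from scipy.spatial.transform import Rotation as R
from scipy.optimize import least_squares
def cast(n,px,z,st=None):
    c=calibration(n);px=np.atleast_2d(np.asarray(px,float))
    u=(px-[c["cx"],c["cy"]])/c["fx"]
    if n=="wrist":
        th=np.linalg.norm(u,axis=1)+1e-12
        d=np.c_[u*(np.sin(th)/th)[:,None],np.cos(th)]
        T=c["T_tool_cam"];Q=R.from_quat(st["tool_rot"]).as_matrix()
        o=st["position"]+Q@T[:3,3];d=d@(Q@T[:3,:3]).T
    else:
        d=np.c_[u,np.ones(len(u))]@R.from_quat(c["orientation"]).as_matrix().T;o=c["xyz"]
    return o+d*((z-o[2])/d[:,2])[:,None]
def mask(im,col):
    h=cv2.cvtColor(im,cv2.COLOR_RGB2HSV)
    lo,hi={"blue":((100,120,40),(125,255,255)),"red":((0,170,60),(6,255,255)),
      "white":((0,0,140),(180,50,255)),"lid":((12,60,120),(28,200,255)),"stand":((5,110,60),(17,255,255))}[col]
    return cv2.inRange(h,lo,hi)
def blobs(im,col,amin=120):
    n,l,s,c=cv2.connectedComponentsWithStats(mask(im,col))
    return [(c[i],s[i],l==i) for i in range(1,n) if s[i,4]>amin]
E
python3 - <<'E'
from h import *
im=cv2.imread("pics/top0.png")[:,:,::-1].copy()
for col,z in(("blue",.06),("red",.048),("white",.038),("lid",.014),("stand",.014)):
    for c,s,m in blobs(im,col):
        if 150<c[0]<470 and 120<c[1]<300 and s[4]<4000:
            p=cast("top",c,z)[0]; print(col,c.round(),s,p.round(3),np.hypot(*p[:2]).round(3))
for n,c in(("jar",(229,200)),("cup",(270,200)),("tumb",(415,195))): print(n,cast("top",c,.08)[0].round(3))
c=im[125:300,160:480];cv2.imwrite("pics/crop0.png",cv2.resize(c,None,fx=2.5,fy=2.5)[:,:,::-1])
E
```

```text
blue [436. 148.] [ 417  129   39   39 1099] [ 0.786 -0.312  0.06 ] 0.846
blue [339. 213.] [327 199  26  28 577] [ 0.599 -0.074  0.06 ] 0.604
red [194. 217.] [181 205  27  26 543] [0.561 0.287 0.048] 0.63
red [193. 259.] [180 246  28  27 561] [0.457 0.276 0.048] 0.534
white [362. 142.] [351 129  23  27 497] [ 0.796 -0.122  0.038] 0.805
white [419. 189.] [411 180  18  19 266] [ 0.68  -0.276  0.038] 0.734
white [349. 278.] [337 266  26  26 529] [ 0.441 -0.111  0.038] 0.455
lid [262. 156.] [ 178  105  135   81 3562] [0.746 0.138 0.014] 0.759
lid [417. 259.] [ 400  241   36   36 1011] [ 0.505 -0.281  0.014] 0.578
lid [280. 268.] [267 256  26  25 506] [0.454 0.064 0.014] 0.459
stand [417. 259.] [ 399  241   37   37 1096] [ 0.504 -0.281  0.014] 0.577
jar [0.606 0.199 0.08 ]
cup [0.613 0.099 0.08 ]
tumb [ 0.654 -0.257  0.08 ]
```

View pics/crop0.png

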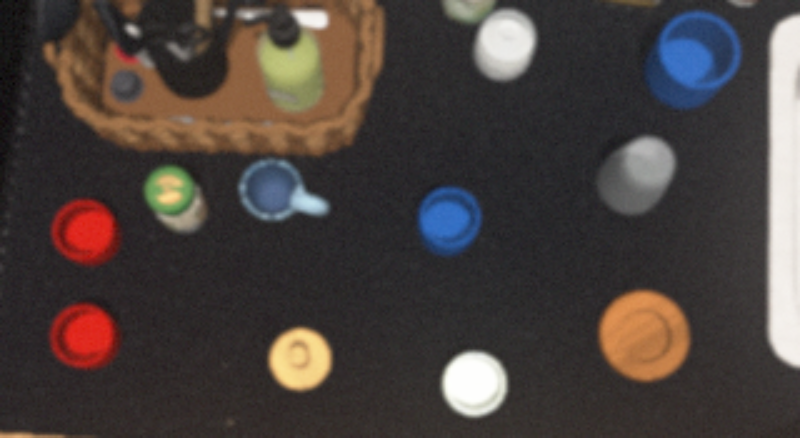

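Blue candidates: (339,213), which is small, and (436,148), which is clearly larger. The small one at (0.60,-0.07) is meant. Red candidates: (193,259), 0.53 m from the base, and (194,217), 0.63 m away. The nearer one is meant. The crop confirms both, and shows the lid at (280,268), the white pot at (349,278) and the stand at (418,259).

I'll square the tool and go over the stand.

Call:
arm_command([
  {"wz": 1},
  {"wz": 1},
  {"wz": 1},
  {"wz": 1},
  {"tx": 0.75,"ty": -0.8},
  {"tx": 0.75,"ty": -0.8},
  {"tx": 0.75,"ty": -0.8},
  {"tx": 0.75,"ty": -0.8},
  {"tx": 0.75,"ty": -0.8},
  {"tx": 0.75,"ty": -0.8},
  {"tx": 0.75,"ty": -0.8},
  {"tx": 0.75,"ty": -0.8},
  {"ty": -0.8,"tz": 0.5},
  {"ty": -0.8,"tz": 0.5},
  {},
  {},
])

```text
invalid input
```

Call:
arm_command([
  {"tx": 0,"ty": 0,"tz": 0,"wx": 0,"wy": 0,"wz": 1,"gripper": 0},
  {"tx": 0,"ty": 0,"tz": 0,"wx": 0,"wy": 0,"wz": 1,"gripper": 0},
  {"tx": 0,"ty": 0,"tz": 0,"wx": 0,"wy": 0,"wz": 1,"gripper": 0},
  {"tx": 0,"ty": 0,"tz": 0,"wx": 0,"wy": 0,"wz": 1,"gripper": 0},
  {"tx": 0.75,"ty": -0.8,"tz": 0,"wx": 0,"wy": 0,"wz": 0,"gripper": 0},
  {"tx": 0.75,"ty": -0.8,"tz": 0,"wx": 0,"wy": 0,"wz": 0,"gripper": 0},
  {"tx": 0.75,"ty": -0.8,"tz": 0,"wx": 0,"wy": 0,"wz": 0,"gripper": 0},
  {"tx": 0.75,"ty": -0.8,"tz": 0,"wx": 0,"wy": 0,"wz": 0,"gripper": 0},
  {"tx": 0.75,"ty": -0.8,"tz": 0,"wx": 0,"wy": 0,"wz": 0,"gripper": 0},
  {"tx": 0.75,"ty": -0.8,"tz": 0,"wx": 0,"wy": 0,"wz": 0,"gripper": 0},
  {"tx": 0.75,"ty": -0.8,"tz": 0.3,"wx": 0,"wy": 0,"wz": 0,"gripper": 0},
  {"tx": 0.75,"ty": -0.8,"tz": 0.3,"wx": 0,"wy": 0,"wz": 0,"gripper": 0},
  {"tx": 0,"ty": -0.8,"tz": 0.5,"wx": 0,"wy": 0,"wz": 0,"gripper": 0},
  {"tx": 0,"ty": -0.8,"tz": 0.5,"wx": 0,"wy": 0,"wz": 0,"gripper": 0},
  {"tx": 0,"ty": 0,"tz": 0,"wx": 0,"wy": 0,"wz": 0,"gripper": 0},
  {"tx": 0,"ty": 0,"tz": 0,"wx": 0,"wy": 0,"wz": 0,"gripper": 0},
])

```text
clock: 2.1
position: [0.5041, -0.2752, 0.1785]
tool_rot: [1.0, -0.001, 0.0, 0.0]
force: [0.3, -0.3, -0.3]
gripper_width: 0.0856
grip_force: 0.0
```

```bash
cat >> h.py <<'E'
def fit(n,m,z,r,st=None):
    cs,_=cv2.findContours(m.astype(np.uint8),cv2.RETR_EXTERNAL,cv2.CHAIN_APPROX_NONE)
    p=cast(n,max(cs,key=len)[:,0,:],z,st)[:,:2]
    f=least_squares(lambda q:np.hypot(*(p-q).T)-r,p.mean(0),loss="soft_l1",f_scale=.0005)
    g=least_squares(lambda q:np.hypot(*(p-q[:2]).T)-q[2],[*p.mean(0),r])
    return f.x,np.median(abs(f.fun)),g.x
def look(col,z,r,name,near=None):
    st=sense();im=camera("wrist");cv2.imwrite(f"pics/{name}.png",im[:,:,::-1])
    print(st["position"].round(4))
    for c,s,m in blobs(im,col,1500):
        f,e,g=fit("wrist",m,z,r,st); print(col,c.round(),s,"known r:",f.round(4),e.round(5),"free:",g.round(4),"delta mm",((f-st["position"][:2])*1000).round(1))
    return im,st
E
python3 -c "
from h import *
look('stand',.014,.045,'w1')"
```

```text
[ 0.5041 -0.2752  0.1785]
stand [33. 35.] [   0    0   81   89 4297] known r: [0.726  0.1221] 0.03458 free: [0.7239 0.1359 0.0774] delta mm [221.9 397.4]
stand [327. 179.] [ 282  134   91   90 6310] known r: [ 0.5078 -0.2797] 0.00045 free: [ 0.5078 -0.2797  0.0446] delta mm [ 3.7 -4.4]
stand [348. 321.] [ 273  293  148   61 5814] known r: [ 0.3337 -0.294 ] 0.01699 free: [ 0.3302 -0.305   0.0659] delta mm [-170.4  -18.8]
stand [470. 378.] [ 443  350   53   50 1617] known r: [ 0.1862 -0.5122] 0.0158 free: [ 0.1803 -0.5208  0.0618] delta mm [-317.9 -237. ]
```

View pics/w1.png

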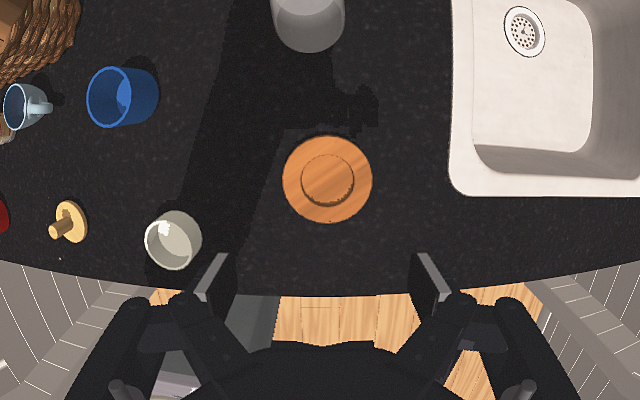

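The wrist picture shows the stand and its recess centred at (327,179), which gives (0.508,-0.280). Next I go over the blue pot.

Call:
arm_command([
  {"tx": 0.47,"ty": -1,"tz": 0,"wx": 0,"wy": 0,"wz": 0,"gripper": 0},
  {"tx": 0.47,"ty": -1,"tz": 0,"wx": 0,"wy": 0,"wz": 0,"gripper": 0},
  {"tx": 0.47,"ty": -1,"tz": 0,"wx": 0,"wy": 0,"wz": 0,"gripper": 0},
  {"tx": 0.47,"ty": -1,"tz": 0,"wx": 0,"wy": 0,"wz": 0,"gripper": 0},
  {"tx": 0.47,"ty": -1,"tz": 0,"wx": 0,"wy": 0,"wz": 0,"gripper": 0},
  {"tx": 0,"ty": 0,"tz": 0,"wx": 0,"wy": 0,"wz": 0,"gripper": 0},
  {"tx": 0,"ty": 0,"tz": 0,"wx": 0,"wy": 0,"wz": 0,"gripper": 0},
])

```text
clock: 3.02
position: [0.5986, -0.0763, 0.1786]
tool_rot: [1.0, -0.001, 0.0, 0.001]
force: [0.9, -0.2, 0.0]
gripper_width: 0.0855
grip_force: 0.0
```

```bash
python3 -c "
from h import *
look('blue',.06,.03,'w2')"
```

```text
[ 0.5986 -0.0763  0.1786]
blue [551.  24.] [ 503    0   95   55 4520] known r: [ 0.7754 -0.3011] 0.02285 free: [ 0.7791 -0.3089  0.0524] delta mm [ 176.8 -224.8]
blue [318. 186.] [ 283  148   71   77 4183] known r: [ 0.6064 -0.0723] 0.00091 free: [ 0.6076 -0.0724  0.0309] delta mm [7.8 3.9]
```

View pics/w2.png

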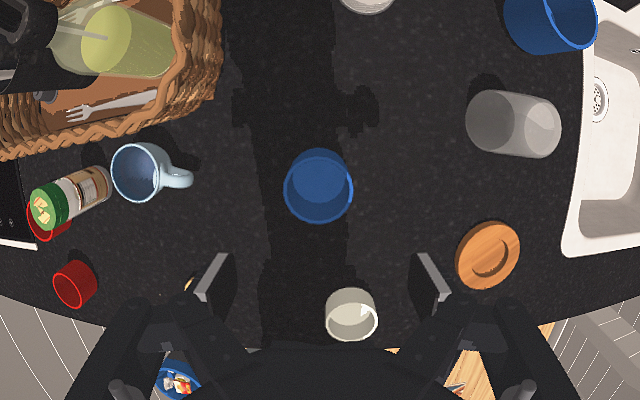

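```bash
python3 - <<'E'
s=open('h.py').read()
s=s.replace('''    f=least_squares(lambda q:np.hyp''','''    Q=R.from_quat(st["tool_rot"]).as_matrix();nad=(st["position"]+Q@calibration("wrist")["T_tool_cam"][:3,3])[:2]
    v=p.mean(0)-nad;v/=np.linalg.norm(v)
    p=p[(p-p.mean(0))@v>0]
    f=least_squares(lambda q:np.hyp''',1)
open('h.py','w').write(s)
E
python3 - <<'E'
from h import *
st=sense();im=cv2.imread('pics/w2.png')[:,:,::-1].copy()
for c,s,m in blobs(im,'blue',1500): print(c,fit('wrist',m,.06,.03,st))
E
```

```text
[551.01725664  24.48340708] (array([ 0.79096946, -0.34540831]), np.float64(0.004640906210810793), array([ 0.78936429, -0.34271218,  0.0340222 ]))
[317.84532632 186.34807554] (array([ 0.60531906, -0.07301877]), np.float64(0.00031230757922922313), array([ 0.60442097, -0.0729709 ,  0.02929409]))
```

Call:
arm_command([
  {"tx": 0.16,"ty": -0.08,"tz": 0.9,"wx": 0,"wy": 0,"wz": 0,"gripper": 0},
  {"tx": 0,"ty": 0,"tz": 0.9,"wx": 0,"wy": 0,"wz": 0,"gripper": 0},
  {"tx": 0,"ty": 0,"tz": 1,"wx": 0,"wy": 0,"wz": 0,"gripper": 0},
  {"tx": 0,"ty": 0,"tz": 0.9,"wx": 0,"wy": 0,"wz": 0,"gripper": 0},
  {"tx": 0,"ty": 0,"tz": 0,"wx": 0,"wy": 0,"wz": 0,"gripper": 0},
  {"tx": 0,"ty": 0,"tz": 0,"wx": 0,"wy": 0,"wz": 0,"gripper": 0},
  {"tx": 0,"ty": 0,"tz": 0,"wx": 0,"wy": 0,"wz": 0,"gripper": 1},
  {"tx": 0,"ty": 0,"tz": 0,"wx": 0,"wy": 0,"wz": 0,"gripper": 1},
  {"tx": 0,"ty": 0,"tz": 0,"wx": 0,"wy": 0,"wz": 0,"gripper": 1},
  {"tx": 0,"ty": 0,"tz": 0,"wx": 0,"wy": 0,"wz": 0,"gripper": 1},
  {"tx": 0,"ty": 0,"tz": 0,"wx": 0,"wy": 0,"wz": 0,"gripper": 1},
  {"tx": 0,"ty": 0,"tz": 0,"wx": 0,"wy": 0,"wz": 0,"gripper": 1},
])

```text
clock: 4.58
position: [0.6065, -0.0716, 0.0328]
tool_rot: [1.0, -0.001, 0.002, 0.001]
force: [0.1, -0.0, 6.0]
gripper_width: 0.0593
grip_force: 64.4
```

Call:
arm_command([
  {"tx": 0,"ty": 0,"tz": -0.5,"wx": 0,"wy": 0,"wz": 0,"gripper": 1},
  {"tx": 0,"ty": 0,"tz": -1,"wx": 0,"wy": 0,"wz": 0,"gripper": 1},
  {"tx": 0,"ty": 0,"tz": -1,"wx": 0,"wy": 0,"wz": 0,"gripper": 1},
  {"tx": -0.4,"ty": 0.86,"tz": 0,"wx": 0,"wy": 0,"wz": 0,"gripper": 1},
  {"tx": -0.4,"ty": 0.86,"tz": 0,"wx": 0,"wy": 0,"wz": 0,"gripper": 1},
  {"tx": -0.4,"ty": 0.86,"tz": 0,"wx": 0,"wy": 0,"wz": 0,"gripper": 1},
  {"tx": -0.4,"ty": 0.86,"tz": 0,"wx": 0,"wy": 0,"wz": 0,"gripper": 1},
  {"tx": -0.4,"ty": 0.86,"tz": 0,"wx": 0,"wy": 0,"wz": 0,"gripper": 1},
  {"tx": -0.4,"ty": 0.86,"tz": 0,"wx": 0,"wy": 0,"wz": 0,"gripper": 1},
  {"tx": 0,"ty": 0,"tz": 0,"wx": 0,"wy": 0,"wz": 0,"gripper": 1},
  {"tx": 0,"ty": 0,"tz": 0,"wx": 0,"wy": 0,"wz": 0,"gripper": 1},
])

```text
clock: 5.95
position: [0.509, -0.2771, 0.1315]
tool_rot: [1.0, -0.001, 0.001, 0.0]
force: [0.2, 0.8, -0.6]
gripper_width: 0.0595
grip_force: 64.9
```

```bash
python3 -c "
from h import *
look('blue',.06+.0985,.03,'w3')"
```

```text
[ 0.509  -0.2771  0.1315]
blue [322. 277.] [  252   200   142   146 15977] known r: [ 0.5131 -0.2767] 0.00137 free: [ 0.5128 -0.2767  0.03  ] delta mm [4.1 0.4]
```

View pics/w3.png

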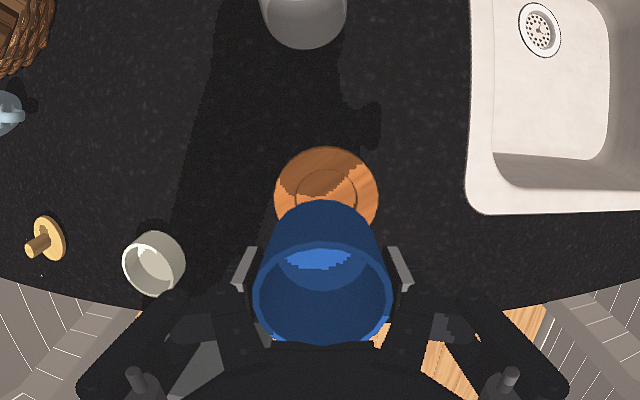

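The pot is upright in the grip, with its rim at (322,290), and the stand is just behind it. I lower it in two stages.

Call:
arm_command([
  {"tx": 0.01,"ty": 0.07,"tz": 0.8,"wx": 0,"wy": 0,"wz": 0,"gripper": 1},
  {"tx": 0,"ty": 0,"tz": 0.8,"wx": 0,"wy": 0,"wz": 0,"gripper": 1},
  {"tx": 0,"ty": 0,"tz": 0.4,"wx": 0,"wy": 0,"wz": 0,"gripper": 1},
  {"tx": 0,"ty": 0,"tz": 0.1,"wx": 0,"wy": 0,"wz": 0,"gripper": 1},
  {"tx": 0,"ty": 0,"tz": 0.1,"wx": 0,"wy": 0,"wz": 0,"gripper": 1},
  {"tx": 0,"ty": 0,"tz": 0.06,"wx": 0,"wy": 0,"wz": 0,"gripper": 1},
  {"tx": 0,"ty": 0,"tz": 0,"wx": 0,"wy": 0,"wz": 0,"gripper": 1},
  {"tx": 0,"ty": 0,"tz": 0,"wx": 0,"wy": 0,"wz": 0,"gripper": 1},
])

```text
clock: 7.0
position: [0.5096, -0.2806, 0.0407]
tool_rot: [1.0, -0.001, 0.001, 0.0]
force: [-0.6, 1.0, 3.5]
gripper_width: 0.0592
grip_force: 65.1
```

Call:
arm_command([
  {"tx": 0,"ty": 0,"tz": 0,"wx": 0,"wy": 0,"wz": 0,"gripper": 0},
  {"tx": 0,"ty": 0,"tz": 0,"wx": 0,"wy": 0,"wz": 0,"gripper": 0},
  {"tx": 0,"ty": 0,"tz": 0,"wx": 0,"wy": 0,"wz": 0,"gripper": 0},
  {"tx": 0,"ty": 0,"tz": 0,"wx": 0,"wy": 0,"wz": 0,"gripper": 0},
  {"tx": 0,"ty": 0,"tz": -0.5,"wx": 0,"wy": 0,"wz": 0,"gripper": 0},
  {"tx": 0,"ty": 0,"tz": -1,"wx": 0,"wy": 0,"wz": 0,"gripper": 0},
  {"tx": 0,"ty": 0,"tz": -1,"wx": 0,"wy": 0,"wz": 0,"gripper": 0},
  {"tx": 0,"ty": 0,"tz": -1,"wx": 0,"wy": 0,"wz": 0,"gripper": 0},
  {"tx": 0,"ty": 0,"tz": 0,"wx": 0,"wy": 0,"wz": 0,"gripper": 0},
  {"tx": 0,"ty": 0,"tz": 0,"wx": 0,"wy": 0,"wz": 0,"gripper": 0},
])

```text
clock: 8.25
position: [0.5087, -0.2804, 0.1806]
tool_rot: [1.0, -0.001, 0.0, 0.0]
force: [-0.5, -0.3, -1.4]
gripper_width: 0.0855
grip_force: 0.0
```

```bash
python3 -c "
from h import *
look('blue',.068,.03,'w4')"
```

```text
[ 0.5087 -0.2804  0.1806]
blue [322. 196.] [ 287  156   71   79 4260] known r: [ 0.5089 -0.2801] 0.00032 free: [ 0.5073 -0.2802  0.0288] delta mm [0.2 0.3]
```

Call:
arm_command([
  {"tx": -0.09,"ty": -1,"tz": 0,"wx": 0,"wy": 0,"wz": 0,"gripper": 0},
  {"tx": -0.09,"ty": -1,"tz": 0,"wx": 0,"wy": 0,"wz": 0,"gripper": 0},
  {"tx": -0.09,"ty": -1,"tz": 0,"wx": 0,"wy": 0,"wz": 0,"gripper": 0},
  {"tx": -0.09,"ty": -1,"tz": 0,"wx": 0,"wy": 0,"wz": 0,"gripper": 0},
  {"tx": -0.09,"ty": -1,"tz": 0,"wx": 0,"wy": 0,"wz": 0,"gripper": 0},
  {"tx": -0.09,"ty": -1,"tz": 0,"wx": 0,"wy": 0,"wz": 0,"gripper": 0},
  {"tx": -0.09,"ty": -1,"tz": 0,"wx": 0,"wy": 0,"wz": 0,"gripper": 0},
  {"tx": -0.09,"ty": -1,"tz": 0,"wx": 0,"wy": 0,"wz": 0,"gripper": 0},
  {"tx": -0.09,"ty": -1,"tz": 0,"wx": 0,"wy": 0,"wz": 0,"gripper": 0},
  {"tx": -0.09,"ty": -1,"tz": 0,"wx": 0,"wy": 0,"wz": 0,"gripper": 0},
  {"tx": -0.09,"ty": -1,"tz": 0,"wx": 0,"wy": 0,"wz": 0,"gripper": 0},
  {"tx": -0.09,"ty": -1,"tz": 0,"wx": 0,"wy": 0,"wz": 0,"gripper": 0},
  {"tx": -0.09,"ty": -1,"tz": 0,"wx": 0,"wy": 0,"wz": 0,"gripper": 0},
  {"tx": -0.09,"ty": -0.9,"tz": 0,"wx": 0,"wy": 0,"wz": 0,"gripper": 0},
  {"tx": 0,"ty": 0,"tz": 0,"wx": 0,"wy": 0,"wz": 0,"gripper": 0},
  {"tx": 0,"ty": 0,"tz": 0,"wx": 0,"wy": 0,"wz": 0,"gripper": 0},
])

```text
clock: 10.3
position: [0.4585, 0.2747, 0.1788]
tool_rot: [1.0, -0.0, -0.001, 0.001]
force: [0.3, -0.7, -0.4]
gripper_width: 0.0856
grip_force: 0.0
```

```bash
python3 -c "
from h import *
look('red',.048,.03,'w5');print(sense()['joint_positions'].round(2))
a=cv2.imread('pics/w4.png');b=cv2.imread('pics/w5.png');cv2.imwrite('pics/v45.png',np.vstack([a[60:340,100:580],b[60:340,100:580]]))"
```

```text
[0.4585 0.2747 0.1788]
red [300.  70.] [ 264   36   72   69 3822] known r: [0.5649 0.2932] 0.0003 free: [0.5657 0.2937 0.0293] delta mm [106.4  18.5]
red [315. 187.] [ 282  151   68   72 3730] known r: [0.4619 0.2809] 0.00035 free: [0.4611 0.281  0.0294] delta mm [3.4 6.2]
[-0.04  0.42 -0.68  1.89  0.32  0.94 -2.44]
```

View pics/v45.png

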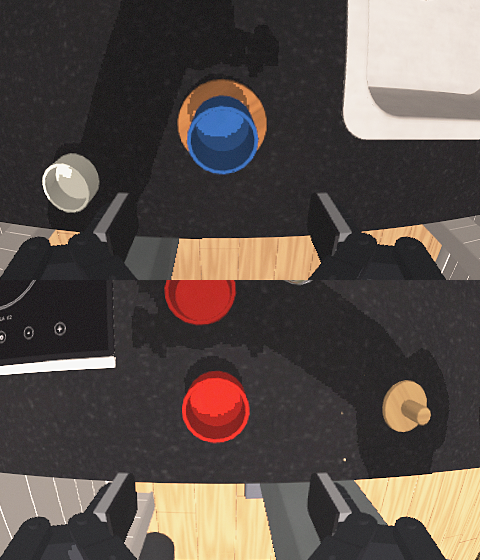

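Blue sits upright on the stand, its rim at (322,200) in the upper picture. The near red pot is at (315,187) in the full wrist picture, giving (0.462,0.281). I grasp it.

Call:
arm_command([
  {"tx": 0.07,"ty": -0.16,"tz": 0.9,"wx": 0,"wy": 0,"wz": 0,"gripper": 0},
  {"tx": 0,"ty": 0,"tz": 1,"wx": 0,"wy": 0,"wz": 0,"gripper": 0},
  {"tx": 0,"ty": 0,"tz": 1,"wx": 0,"wy": 0,"wz": 0,"gripper": 0},
  {"tx": 0,"ty": 0,"tz": 0.9,"wx": 0,"wy": 0,"wz": 0,"gripper": 0},
  {"tx": 0,"ty": 0,"tz": 0,"wx": 0,"wy": 0,"wz": 0,"gripper": 0},
  {"tx": 0,"ty": 0,"tz": 0,"wx": 0,"wy": 0,"wz": 0,"gripper": 0},
  {"tx": 0,"ty": 0,"tz": 0,"wx": 0,"wy": 0,"wz": 0,"gripper": 1},
  {"tx": 0,"ty": 0,"tz": 0,"wx": 0,"wy": 0,"wz": 0,"gripper": 1},
  {"tx": 0,"ty": 0,"tz": 0,"wx": 0,"wy": 0,"wz": 0,"gripper": 1},
  {"tx": 0,"ty": 0,"tz": 0,"wx": 0,"wy": 0,"wz": 0,"gripper": 1},
  {"tx": 0,"ty": 0,"tz": 0,"wx": 0,"wy": 0,"wz": 0,"gripper": 1},
  {"tx": 0,"ty": 0,"tz": 0,"wx": 0,"wy": 0,"wz": 0,"gripper": 1},
])

```text
clock: 11.85
position: [0.4632, 0.2824, 0.0301]
tool_rot: [1.0, -0.001, 0.001, -0.0]
force: [-1.3, -2.6, 9.7]
gripper_width: 0.0589
grip_force: 62.6
```

Call:
arm_command([
  {"tx": 0,"ty": 0,"tz": -0.5,"wx": 0,"wy": 0,"wz": 0,"gripper": 1},
  {"tx": 0,"ty": 0,"tz": -1,"wx": 0,"wy": 0,"wz": 0,"gripper": 1},
  {"tx": 0,"ty": 0,"tz": -1,"wx": 0,"wy": 0,"wz": 0,"gripper": 1},
  {"tx": 0.08,"ty": 0.9,"tz": -0.8,"wx": 0,"wy": 0,"wz": 0,"gripper": 1},
  {"tx": 0.08,"ty": 0.94,"tz": 0,"wx": 0,"wy": 0,"wz": 0,"gripper": 1},
  {"tx": 0.08,"ty": 0.94,"tz": 0,"wx": 0,"wy": 0,"wz": 0,"gripper": 1},
  {"tx": 0.08,"ty": 0.94,"tz": 0,"wx": 0,"wy": 0,"wz": 0,"gripper": 1},
  {"tx": 0.08,"ty": 0.94,"tz": 0,"wx": 0,"wy": 0,"wz": 0,"gripper": 1},
  {"tx": 0.08,"ty": 0.94,"tz": 0,"wx": 0,"wy": 0,"wz": 0,"gripper": 1},
  {"tx": 0.08,"ty": 0.94,"tz": 0,"wx": 0,"wy": 0,"wz": 0,"gripper": 1},
  {"tx": 0.08,"ty": 0.94,"tz": 0,"wx": 0,"wy": 0,"wz": 0,"gripper": 1},
  {"tx": 0.08,"ty": 0.94,"tz": 0,"wx": 0,"wy": 0,"wz": 0,"gripper": 1},
  {"tx": 0.08,"ty": 0.94,"tz": 0,"wx": 0,"wy": 0,"wz": 0,"gripper": 1},
  {"tx": 0.08,"ty": 0.94,"tz": 0,"wx": 0,"wy": 0,"wz": 0,"gripper": 1},
  {"tx": 0.08,"ty": 0.94,"tz": 0,"wx": 0,"wy": 0,"wz": 0,"gripper": 1},
  {"tx": 0.08,"ty": 0.94,"tz": 0,"wx": 0,"wy": 0,"wz": 0,"gripper": 1},
  {"tx": 0.05,"ty": 0.94,"tz": 0,"wx": 0,"wy": 0,"wz": 0,"gripper": 1},
  {"tx": 0,"ty": 0,"tz": 0,"wx": 0,"wy": 0,"wz": 0,"gripper": 1},
  {"tx": 0,"ty": 0,"tz": 0,"wx": 0,"wy": 0,"wz": 0,"gripper": 1},
])

```text
clock: 14.22
position: [0.5049, -0.242, 0.1606]
tool_rot: [1.0, -0.0, 0.0, -0.0]
force: [0.3, 0.1, -2.0]
gripper_width: 0.0588
grip_force: 65.3
```

```bash
python3 -c "
from h import *
z=sense()['position'][2]
look('red',z-.0301+.048,.03,'w6')"
```

```text
[ 0.5049 -0.242   0.1606]
red [322. 274.] [  256   203   133   139 13760] known r: [ 0.5043 -0.2417] 0.00036 free: [ 0.5032 -0.2417  0.0291] delta mm [-0.7  0.4]
```

View pics/w6.png

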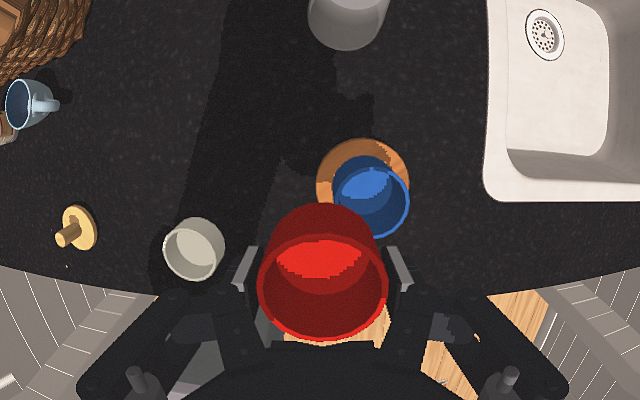

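The red pot is in the grip with its rim at (322,290), short of the stack at (371,200). I move it over and lower it.

Call:
arm_command([
  {"tx": 0.1,"ty": 0.96,"tz": 0,"wx": 0,"wy": 0,"wz": 0,"gripper": 1},
  {"tx": 0,"ty": 0,"tz": 0,"wx": 0,"wy": 0,"wz": 0,"gripper": 1},
  {"tx": 0,"ty": 0,"tz": 0,"wx": 0,"wy": 0,"wz": 0,"gripper": 1},
  {"tx": 0,"ty": 0,"tz": 0.6,"wx": 0,"wy": 0,"wz": 0,"gripper": 1},
  {"tx": 0,"ty": 0,"tz": 0.7,"wx": 0,"wy": 0,"wz": 0,"gripper": 1},
  {"tx": 0,"ty": 0,"tz": 0.2,"wx": 0,"wy": 0,"wz": 0,"gripper": 1},
  {"tx": 0,"ty": 0,"tz": 0.1,"wx": 0,"wy": 0,"wz": 0,"gripper": 1},
  {"tx": 0,"ty": 0,"tz": 0.1,"wx": 0,"wy": 0,"wz": 0,"gripper": 1},
  {"tx": 0,"ty": 0,"tz": 0,"wx": 0,"wy": 0,"wz": 0,"gripper": 1},
  {"tx": 0,"ty": 0,"tz": 0,"wx": 0,"wy": 0,"wz": 0,"gripper": 1},
])

```text
clock: 15.52
position: [0.5092, -0.2814, 0.0925]
tool_rot: [1.0, -0.001, 0.0, 0.0]
force: [-0.2, -0.0, -1.5]
gripper_width: 0.059
grip_force: 65.4
```

Call:
arm_command([
  {"tx": 0,"ty": 0,"tz": 0.03,"wx": 0,"wy": 0,"wz": 0,"gripper": 1},
  {"tx": 0,"ty": 0,"tz": 0,"wx": 0,"wy": 0,"wz": 0,"gripper": 1},
  {"tx": 0,"ty": 0,"tz": 0,"wx": 0,"wy": 0,"wz": 0,"gripper": 0},
  {"tx": 0,"ty": 0,"tz": 0,"wx": 0,"wy": 0,"wz": 0,"gripper": 0},
  {"tx": 0,"ty": 0,"tz": 0,"wx": 0,"wy": 0,"wz": 0,"gripper": 0},
  {"tx": 0,"ty": 0,"tz": 0,"wx": 0,"wy": 0,"wz": 0,"gripper": 0},
  {"tx": 0,"ty": 0,"tz": -0.5,"wx": 0,"wy": 0,"wz": 0,"gripper": 0},
  {"tx": 0,"ty": 0,"tz": -1,"wx": 0,"wy": 0,"wz": 0,"gripper": 0},
  {"tx": 0,"ty": 0,"tz": -1,"wx": 0,"wy": 0,"wz": 0,"gripper": 0},
  {"tx": 0,"ty": 0,"tz": -0.5,"wx": 0,"wy": 0,"wz": 0,"gripper": 0},
  {"tx": 0,"ty": 0,"tz": 0,"wx": 0,"wy": 0,"wz": 0,"gripper": 0},
  {"tx": 0,"ty": 0,"tz": 0,"wx": 0,"wy": 0,"wz": 0,"gripper": 0},
])

```text
clock: 17.02
position: [0.5084, -0.281, 0.2104]
tool_rot: [1.0, -0.001, -0.0, -0.0]
force: [-0.4, -0.4, -0.7]
gripper_width: 0.0854
grip_force: 0.0
```

```bash
python3 -c "
from h import *
look('red',.110,.03,'w7')"
```

```text
[ 0.5084 -0.281   0.2104]
red [323. 201.] [ 286  161   75   80 4517] known r: [ 0.5081 -0.281 ] 0.00031 free: [ 0.5072 -0.2811  0.0293] delta mm [-0.3 -0. ]
```

Call:
arm_command([
  {"tx": -0.4,"ty": -1,"tz": 0,"wx": 0,"wy": 0,"wz": 0,"gripper": 0},
  {"tx": -0.4,"ty": -1,"tz": 0,"wx": 0,"wy": 0,"wz": 0,"gripper": 0},
  {"tx": -0.4,"ty": -1,"tz": 0,"wx": 0,"wy": 0,"wz": 0,"gripper": 0},
  {"tx": -0.4,"ty": -1,"tz": 0.5,"wx": 0,"wy": 0,"wz": 0,"gripper": 0},
  {"tx": 0,"ty": -0.2,"tz": 0.3,"wx": 0,"wy": 0,"wz": 0,"gripper": 0},
  {"tx": 0,"ty": 0,"tz": 0,"wx": 0,"wy": 0,"wz": 0,"gripper": 0},
  {"tx": 0,"ty": 0,"tz": 0,"wx": 0,"wy": 0,"wz": 0,"gripper": 0},
])

```text
clock: 17.95
position: [0.4457, -0.1143, 0.1787]
tool_rot: [1.0, -0.001, 0.0, -0.0]
force: [0.0, -0.5, 0.3]
gripper_width: 0.0852
grip_force: 0.0
```

```bash
python3 -c "
from h import *
look('white',.038,.03,'w8')
a=cv2.imread('pics/w7.png');b=cv2.imread('pics/w8.png');cv2.imwrite('pics/v78.png',np.vstack([a[60:340,100:580],b[60:340,100:580]]))"
```

```text
[ 0.4457 -0.1143  0.1787]
white [601.  77.] [  561     0    79   162 11494] known r: [ 0.5784 -0.5199] 0.04011 free: [ 0.6045 -0.4318  0.1264] delta mm [ 132.7 -405.6]
white [317. 189.] [ 285  156   65   68 3307] known r: [ 0.4449 -0.109 ] 0.00032 free: [ 0.444  -0.1089  0.0293] delta mm [-0.8  5.3]
white [ 94. 319.] [   0  234  174  166 4596] known r: [0.1812 0.4213] 0.11461 free: [0.1717 0.5147 0.1787] delta mm [-264.4  535.6]
white [603. 284.] [ 555  238   85   94 2131] known r: [ 0.2508 -0.6535] 0.03519 free: [-0.1244 -0.4495  0.4337] delta mm [-194.9 -539.2]
```

View pics/v78.png

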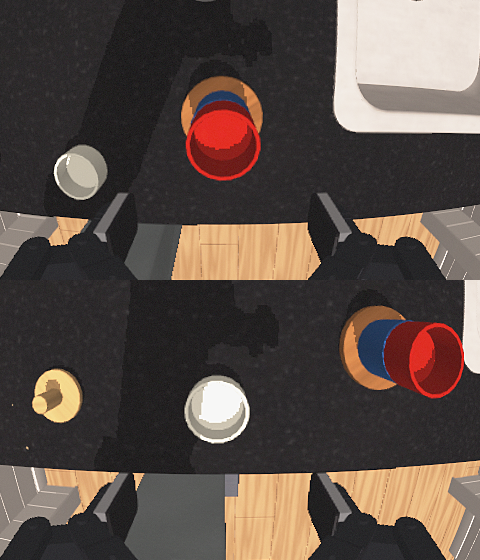

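Red sits on blue, concentric and upright, at (323,201). The white pot is at (317,189), giving (0.4445,-0.109). I grasp it.

Call:
arm_command([
  {"tx": -0.03,"ty": -0.13,"tz": 1,"wx": 0,"wy": 0,"wz": 0,"gripper": 0},
  {"tx": 0,"ty": 0,"tz": 1,"wx": 0,"wy": 0,"wz": 0,"gripper": 0},
  {"tx": 0,"ty": 0,"tz": 1,"wx": 0,"wy": 0,"wz": 0,"gripper": 0},
  {"tx": 0,"ty": 0,"tz": 0.95,"wx": 0,"wy": 0,"wz": 0,"gripper": 0},
  {"tx": 0,"ty": 0,"tz": 0,"wx": 0,"wy": 0,"wz": 0,"gripper": 0},
  {"tx": 0,"ty": 0,"tz": 0,"wx": 0,"wy": 0,"wz": 0,"gripper": 0},
  {"tx": 0,"ty": 0,"tz": 0,"wx": 0,"wy": 0,"wz": 0,"gripper": 1},
  {"tx": 0,"ty": 0,"tz": 0,"wx": 0,"wy": 0,"wz": 0,"gripper": 1},
  {"tx": 0,"ty": 0,"tz": 0,"wx": 0,"wy": 0,"wz": 0,"gripper": 1},
  {"tx": 0,"ty": 0,"tz": 0,"wx": 0,"wy": 0,"wz": 0,"gripper": 1},
  {"tx": 0,"ty": 0,"tz": 0,"wx": 0,"wy": 0,"wz": 0,"gripper": 1},
  {"tx": 0,"ty": 0,"tz": 0,"wx": 0,"wy": 0,"wz": 0,"gripper": 1},
])

```text
clock: 19.5
position: [0.4453, -0.1085, 0.0228]
tool_rot: [1.0, -0.0, 0.002, 0.001]
force: [-2.6, -0.1, 12.6]
gripper_width: 0.0581
grip_force: 61.6
```

Call:
arm_command([
  {"tx": 0,"ty": 0,"tz": -0.5,"wx": 0,"wy": 0,"wz": 0,"gripper": 1},
  {"tx": 0,"ty": 0,"tz": -1,"wx": 0,"wy": 0,"wz": 0,"gripper": 1},
  {"tx": 0,"ty": 0,"tz": -1,"wx": 0,"wy": 0,"wz": 0,"gripper": 1},
  {"tx": 0,"ty": 0,"tz": -1,"wx": 0,"wy": 0,"wz": 0,"gripper": 1},
  {"tx": 0,"ty": 0,"tz": -0.8,"wx": 0,"wy": 0,"wz": 0,"gripper": 1},
  {"tx": 0.32,"ty": 0.86,"tz": 0,"wx": 0,"wy": 0,"wz": 0,"gripper": 1},
  {"tx": 0.32,"ty": 0.86,"tz": 0,"wx": 0,"wy": 0,"wz": 0,"gripper": 1},
  {"tx": 0.32,"ty": 0.86,"tz": 0,"wx": 0,"wy": 0,"wz": 0,"gripper": 1},
  {"tx": 0.32,"ty": 0.86,"tz": 0,"wx": 0,"wy": 0,"wz": 0,"gripper": 1},
  {"tx": 0.32,"ty": 0.86,"tz": 0,"wx": 0,"wy": 0,"wz": 0,"gripper": 1},
  {"tx": 0,"ty": 0,"tz": 0,"wx": 0,"wy": 0,"wz": 0,"gripper": 1},
  {"tx": 0,"ty": 0,"tz": 0,"wx": 0,"wy": 0,"wz": 0,"gripper": 1},
])

```text
clock: 21.0
position: [0.5073, -0.2791, 0.1929]
tool_rot: [1.0, -0.0, -0.0, -0.0]
force: [-1.1, 0.1, -2.5]
gripper_width: 0.0584
grip_force: 65.4
```

```bash
python3 -c "
from h import *
z=sense()['position'][2]
look('white',z-.0228+.038,.03,'w9')"
```

```text
[ 0.5073 -0.2791  0.1929]
white [520.  97.] [  440     0   200   197 28334] known r: [ 0.5902 -0.4296] 0.01243 free: [ 0.6029 -0.4434  0.0506] delta mm [  82.9 -150.5]
white [322. 271.] [  257   205   131   131 12392] known r: [ 0.5076 -0.2787] 0.00025 free: [ 0.5064 -0.2788  0.029 ] delta mm [0.3 0.4]
white [ 80. 331.] [   0  262  144  129 3814] known r: [ 0.4328 -0.0525] 0.00995 free: [ 0.4163 -0.0496  0.0467] delta mm [-74.4 226.6]
white [595. 318.] [ 534  270  106  103 3041] known r: [ 0.3939 -0.5708] 0.02651 free: [-2.0626  1.3251  3.1064] delta mm [-113.4 -291.7]
```

View pics/w9.png

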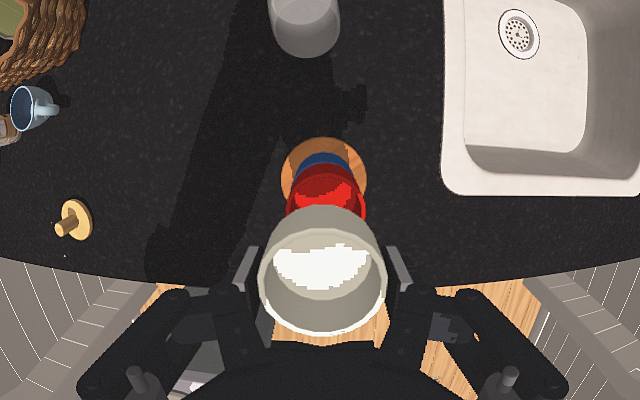

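The white pot is in the grip at (322,271), with the red rim directly below it and the stack in line. I make a small correction and lower it.

Call:
arm_command([
  {"tx": 0.02,"ty": 0.06,"tz": 0.6,"wx": 0,"wy": 0,"wz": 0,"gripper": 1},
  {"tx": 0,"ty": 0,"tz": 0.6,"wx": 0,"wy": 0,"wz": 0,"gripper": 1},
  {"tx": 0,"ty": 0,"tz": 0.2,"wx": 0,"wy": 0,"wz": 0,"gripper": 1},
  {"tx": 0,"ty": 0,"tz": 0.1,"wx": 0,"wy": 0,"wz": 0,"gripper": 1},
  {"tx": 0,"ty": 0,"tz": 0.1,"wx": 0,"wy": 0,"wz": 0,"gripper": 1},
  {"tx": 0,"ty": 0,"tz": 0.06,"wx": 0,"wy": 0,"wz": 0,"gripper": 1},
  {"tx": 0,"ty": 0,"tz": 0,"wx": 0,"wy": 0,"wz": 0,"gripper": 1},
  {"tx": 0,"ty": 0,"tz": 0,"wx": 0,"wy": 0,"wz": 0,"gripper": 1},
])

```text
clock: 22.05
position: [0.509, -0.2825, 0.1269]
tool_rot: [1.0, -0.0, 0.001, 0.0]
force: [-0.1, 0.5, 2.0]
gripper_width: 0.0583
grip_force: 65.7
```

Call:
arm_command([
  {"tx": 0,"ty": 0,"tz": 0,"wx": 0,"wy": 0,"wz": 0,"gripper": 0},
  {"tx": 0,"ty": 0,"tz": 0,"wx": 0,"wy": 0,"wz": 0,"gripper": 0},
  {"tx": 0,"ty": 0,"tz": 0,"wx": 0,"wy": 0,"wz": 0,"gripper": 0},
  {"tx": 0,"ty": 0,"tz": 0,"wx": 0,"wy": 0,"wz": 0,"gripper": 0},
  {"tx": 0,"ty": 0,"tz": -0.5,"wx": 0,"wy": 0,"wz": 0,"gripper": 0},
  {"tx": 0,"ty": 0,"tz": -1,"wx": 0,"wy": 0,"wz": 0,"gripper": 0},
  {"tx": 0,"ty": 0,"tz": -1,"wx": 0,"wy": 0,"wz": 0,"gripper": 0},
  {"tx": 0,"ty": 0,"tz": -0.5,"wx": 0,"wy": 0,"wz": 0,"gripper": 0},
  {"tx": 0,"ty": 0,"tz": 0,"wx": 0,"wy": 0,"wz": 0,"gripper": 0},
  {"tx": 0,"ty": 0,"tz": 0,"wx": 0,"wy": 0,"wz": 0,"gripper": 0},
])

```text
clock: 23.3
position: [0.508, -0.2822, 0.246]
tool_rot: [1.0, -0.001, -0.0, -0.0]
force: [0.1, 0.1, 0.5]
gripper_width: 0.086
grip_force: 0.0
```

```bash
python3 -c "
from h import *
look('white',.142,.03,'w10')"
```

```text
[ 0.508  -0.2822  0.246 ]
white [301.  18.] [ 276    0   52   40 1681] known r: [ 0.6385 -0.2685] 0.0012 free: [ 0.6503 -0.2664  0.0197] delta mm [130.5  13.7]
white [510.  91.] [  423     0   217   189 28876] known r: [ 0.6211 -0.5817] 0.05008 free: [ 0.6338 -0.5706  0.0831] delta mm [ 113.1 -299.5]
white [322. 199.] [ 286  161   74   77 4219] known r: [ 0.5084 -0.282 ] 0.00029 free: [ 0.5076 -0.282   0.0294] delta mm [0.4 0.2]
white [ 79. 330.] [   0  244  155  156 4906] known r: [0.2397 0.2019] 0.0851 free: [0.397  0.6003 0.4471] delta mm [-268.3  484.1]
white [590. 312.] [ 522  252  118  129 3668] known r: [ 0.1931 -0.8929] 0.0818 free: [ 970.8923 -747.0373 1224.3356] delta mm [-314.9 -610.7]
```

Call:
arm_command([
  {"tx": -0.15,"ty": -1,"tz": 0,"wx": 0,"wy": 0,"wz": 0,"gripper": 0},
  {"tx": -0.15,"ty": -1,"tz": 0,"wx": 0,"wy": 0,"wz": 0,"gripper": 0},
  {"tx": -0.15,"ty": -1,"tz": 0,"wx": 0,"wy": 0,"wz": 0,"gripper": 0},
  {"tx": -0.15,"ty": -1,"tz": 0,"wx": 0,"wy": 0,"wz": 0,"gripper": 0},
  {"tx": -0.15,"ty": -1,"tz": 0,"wx": 0,"wy": 0,"wz": 0,"gripper": 0},
  {"tx": -0.15,"ty": -1,"tz": 0,"wx": 0,"wy": 0,"wz": 0,"gripper": 0},
  {"tx": -0.15,"ty": -1,"tz": 0.5,"wx": 0,"wy": 0,"wz": 0,"gripper": 0},
  {"tx": -0.15,"ty": -1,"tz": 0.9,"wx": 0,"wy": 0,"wz": 0,"gripper": 0},
  {"tx": 0,"ty": -0.7,"tz": 0.6,"wx": 0,"wy": 0,"wz": 0,"gripper": 0},
  {"tx": 0,"ty": 0,"tz": 0,"wx": 0,"wy": 0,"wz": 0,"gripper": 0},
  {"tx": 0,"ty": 0,"tz": 0,"wx": 0,"wy": 0,"wz": 0,"gripper": 0},
])

```text
clock: 24.72
position: [0.4607, 0.0651, 0.166]
tool_rot: [1.0, -0.001, -0.001, 0.0]
force: [-0.3, 0.2, -0.8]
gripper_width: 0.0855
grip_force: 0.0
```

```bash
python3 -c "
from h import *
look('lid',.014,.03,'w11')
a=cv2.imread('pics/w10.png');b=cv2.imread('pics/w11.png');cv2.imwrite('pics/v1011.png',np.vstack([a[60:340,100:580],b[60:340,100:580]]))"
```

```text
[0.4607 0.0651 0.166 ]
lid [326. 187.] [ 293  160   59   61 2260] known r: [0.4622 0.0548] 0.00321 free: [0.4522 0.0591 0.0213] delta mm [  1.5 -10.3]
lid [528. 290.] [ 444  251  152  110 6538] known r: [ 0.2498 -0.3101] 0.0418 free: [ 0.2655 -0.2967  0.0773] delta mm [-210.9 -375.2]
lid [265. 307.] [ 227  269   75   84 4788] known r: [0.2811 0.1446] 0.00711 free: [0.292  0.1394 0.0407] delta mm [-179.6   79.5]
```

View pics/v1011.png

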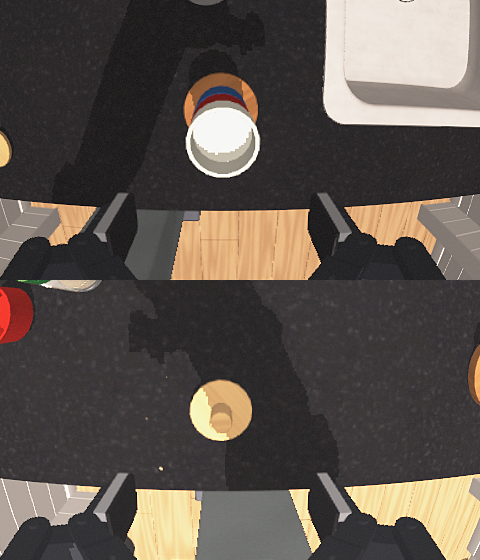

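```bash
python3 -c "
from h import *
st=sense();im=cv2.imread('pics/w11.png')[:,:,::-1].copy()
m=cv2.inRange(cv2.cvtColor(im,cv2.COLOR_RGB2HSV),(10,40,70),(32,255,255))
w=np.zeros_like(m);w[145:235,275:365]=m[145:235,275:365]
w=cv2.morphologyEx(w,cv2.MORPH_OPEN,np.ones((3,3)))
print(cv2.boundingRect(w),fit('wrist',w,.014,.03,st),st['position'])"
```

```text
(289, 159, 63, 62) (array([0.45763609, 0.06666822]), np.float64(0.00021782491068083817), array([0.45736566, 0.06667839, 0.02978708])) [0.46115941 0.06470647 0.16645989]
```

White sits on the stack at (322,199), concentric. The lid disc is centred at (320,190), giving (0.4576,0.0667), upright with the knob up. I grasp the knob.

Call:
arm_command([
  {"tx": -0.08,"ty": -0.04,"tz": 0.8,"wx": 0,"wy": 0,"wz": 0,"gripper": 0},
  {"tx": 0,"ty": 0,"tz": 1,"wx": 0,"wy": 0,"wz": 0,"gripper": 0},
  {"tx": 0,"ty": 0,"tz": 1,"wx": 0,"wy": 0,"wz": 0,"gripper": 0},
  {"tx": 0,"ty": 0,"tz": 0.6,"wx": 0,"wy": 0,"wz": 0,"gripper": 0},
  {"tx": 0,"ty": 0,"tz": 0,"wx": 0,"wy": 0,"wz": 0,"gripper": 0},
  {"tx": 0,"ty": 0,"tz": 0,"wx": 0,"wy": 0,"wz": 0,"gripper": 0},
  {"tx": 0,"ty": 0,"tz": 0,"wx": 0,"wy": 0,"wz": 0,"gripper": 1},
  {"tx": 0,"ty": 0,"tz": 0,"wx": 0,"wy": 0,"wz": 0,"gripper": 1},
  {"tx": 0,"ty": 0,"tz": 0,"wx": 0,"wy": 0,"wz": 0,"gripper": 1},
  {"tx": 0,"ty": 0,"tz": 0,"wx": 0,"wy": 0,"wz": 0,"gripper": 1},
  {"tx": 0,"ty": 0,"tz": 0,"wx": 0,"wy": 0,"wz": 0,"gripper": 1},
  {"tx": 0,"ty": 0,"tz": 0,"wx": 0,"wy": 0,"wz": 0,"gripper": 1},
  {"tx": 0,"ty": 0,"tz": 0,"wx": 0,"wy": 0,"wz": 0,"gripper": 1},
])

```text
clock: 26.4
position: [0.458, 0.0673, 0.0308]
tool_rot: [1.0, -0.0, 0.0, 0.0]
force: [-1.9, -0.9, 6.2]
gripper_width: 0.0188
grip_force: 58.4
```

Call:
arm_command([
  {"tx": 0,"ty": 0,"tz": -0.5,"wx": 0,"wy": 0,"wz": 0,"gripper": 1},
  {"tx": 0,"ty": 0,"tz": -1,"wx": 0,"wy": 0,"wz": 0,"gripper": 1},
  {"tx": 0,"ty": 0,"tz": -1,"wx": 0,"wy": 0,"wz": 0,"gripper": 1},
  {"tx": 0,"ty": 0,"tz": -1,"wx": 0,"wy": 0,"wz": 0,"gripper": 1},
  {"tx": 0,"ty": 0,"tz": -1,"wx": 0,"wy": 0,"wz": 0,"gripper": 1},
  {"tx": 0,"ty": 0,"tz": -0.7,"wx": 0,"wy": 0,"wz": 0,"gripper": 1},
  {"tx": 0.12,"ty": 0.87,"tz": 0,"wx": 0,"wy": 0,"wz": 0,"gripper": 1},
  {"tx": 0.12,"ty": 0.87,"tz": 0,"wx": 0,"wy": 0,"wz": 0,"gripper": 1},
  {"tx": 0.12,"ty": 0.87,"tz": 0,"wx": 0,"wy": 0,"wz": 0,"gripper": 1},
  {"tx": 0.12,"ty": 0.87,"tz": 0,"wx": 0,"wy": 0,"wz": 0,"gripper": 1},
  {"tx": 0.12,"ty": 0.87,"tz": 0,"wx": 0,"wy": 0,"wz": 0,"gripper": 1},
  {"tx": 0.12,"ty": 0.87,"tz": 0,"wx": 0,"wy": 0,"wz": 0,"gripper": 1},
  {"tx": 0.12,"ty": 0.87,"tz": 0,"wx": 0,"wy": 0,"wz": 0,"gripper": 1},
  {"tx": 0.12,"ty": 0.87,"tz": 0,"wx": 0,"wy": 0,"wz": 0,"gripper": 1},
  {"tx": 0.12,"ty": 0.87,"tz": 0,"wx": 0,"wy": 0,"wz": 0,"gripper": 1},
  {"tx": 0.15,"ty": 0.87,"tz": 0,"wx": 0,"wy": 0,"wz": 0,"gripper": 1},
  {"tx": 0,"ty": 0,"tz": 0,"wx": 0,"wy": 0,"wz": 0,"gripper": 1},
  {"tx": 0,"ty": 0,"tz": 0,"wx": 0,"wy": 0,"wz": 0,"gripper": 1},
])

```text
clock: 28.65
position: [0.5062, -0.2798, 0.2378]
tool_rot: [1.0, -0.0, -0.0, -0.001]
force: [-0.5, 0.3, -1.4]
gripper_width: 0.0184
grip_force: 58.7
```

```bash
python3 -c "
from h import *
im=camera('wrist');cv2.imwrite('pics/w12.png',im[:,:,::-1])"
```

```text
(no output)
```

View pics/w12.png

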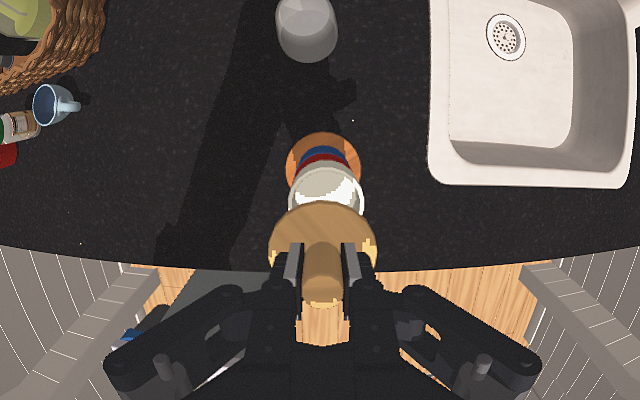

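The lid hangs level at (322,245) above the white rim at (327,190). I make a small correction and lower it.

Call:
arm_command([
  {"tx": 0.05,"ty": 0.05,"tz": 0.6,"wx": 0,"wy": 0,"wz": 0,"gripper": 1},
  {"tx": 0,"ty": 0,"tz": 0.6,"wx": 0,"wy": 0,"wz": 0,"gripper": 1},
  {"tx": 0,"ty": 0,"tz": 0.3,"wx": 0,"wy": 0,"wz": 0,"gripper": 1},
  {"tx": 0,"ty": 0,"tz": 0.1,"wx": 0,"wy": 0,"wz": 0,"gripper": 1},
  {"tx": 0,"ty": 0,"tz": 0.1,"wx": 0,"wy": 0,"wz": 0,"gripper": 1},
  {"tx": 0,"ty": 0,"tz": 0.07,"wx": 0,"wy": 0,"wz": 0,"gripper": 1},
  {"tx": 0,"ty": 0,"tz": 0,"wx": 0,"wy": 0,"wz": 0,"gripper": 1},
  {"tx": 0,"ty": 0,"tz": 0,"wx": 0,"wy": 0,"wz": 0,"gripper": 1},
])

```text
clock: 29.7
position: [0.5087, -0.2829, 0.1679]
tool_rot: [1.0, -0.001, 0.0, 0.0]
force: [0.6, 0.6, -0.3]
gripper_width: 0.0185
grip_force: 58.7
```

Call:
arm_command([
  {"tx": 0,"ty": 0,"tz": 0.04,"wx": 0,"wy": 0,"wz": 0,"gripper": 1},
  {"tx": 0,"ty": 0,"tz": 0,"wx": 0,"wy": 0,"wz": 0,"gripper": 1},
  {"tx": 0,"ty": 0,"tz": 0,"wx": 0,"wy": 0,"wz": 0,"gripper": 0},
  {"tx": 0,"ty": 0,"tz": 0,"wx": 0,"wy": 0,"wz": 0,"gripper": 0},
  {"tx": 0,"ty": 0,"tz": 0,"wx": 0,"wy": 0,"wz": 0,"gripper": 0},
  {"tx": 0,"ty": 0,"tz": 0,"wx": 0,"wy": 0,"wz": 0,"gripper": 0},
  {"tx": 0,"ty": 0,"tz": 0,"wx": 0,"wy": 0,"wz": 0,"gripper": 0},
  {"tx": 0,"ty": 0,"tz": 0,"wx": 0,"wy": 0,"wz": 0,"gripper": 0},
  {"tx": 0,"ty": 0,"tz": -0.5,"wx": 0,"wy": 0,"wz": 0,"gripper": 0},
  {"tx": 0,"ty": 0,"tz": -1,"wx": 0,"wy": 0,"wz": 0,"gripper": 0},
  {"tx": 0,"ty": 0,"tz": -1,"wx": 0,"wy": 0,"wz": 0,"gripper": 0},
  {"tx": -0.8,"ty": -1,"tz": 0,"wx": 0,"wy": 0,"wz": 0,"gripper": 0},
  {"tx": -0.8,"ty": -1,"tz": 0,"wx": 0,"wy": 0,"wz": 0,"gripper": 0},
  {"tx": 0,"ty": -1,"tz": 0,"wx": 0,"wy": 0,"wz": 0,"gripper": 0},
  {"tx": 0,"ty": -1,"tz": 0,"wx": 0,"wy": 0,"wz": 0,"gripper": 0},
  {"tx": 0,"ty": 0,"tz": 0,"wx": 0,"wy": 0,"wz": 0,"gripper": 0},
  {"tx": 0,"ty": 0,"tz": 0,"wx": 0,"wy": 0,"wz": 0,"gripper": 0},
])

```text
clock: 31.82
position: [0.4447, -0.1232, 0.2661]
tool_rot: [1.0, -0.001, 0.0, 0.0]
force: [0.2, -0.0, 0.1]
gripper_width: 0.0856
grip_force: 0.0
```

```bash
python3 -c "
from h import *
a=camera('scene')[:,:,::-1];b=camera('wrist')[:,:,::-1]
cv2.imwrite('pics/fin.png',np.vstack([cv2.resize(a[200:350,220:420],(480,360)),b[60:260,160:640]]))"
```

```text
(no output)
```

View pics/fin.png

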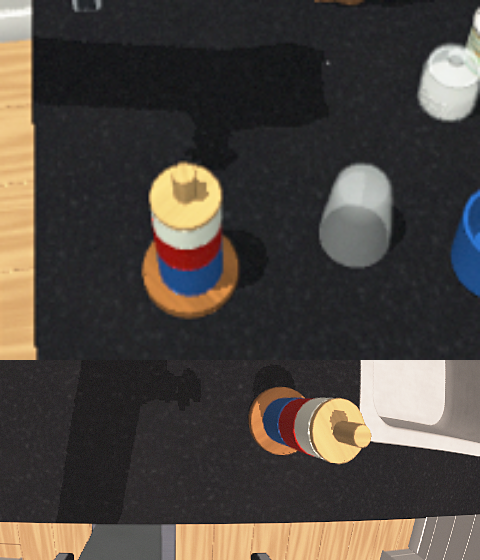

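The final picture shows the full stack in order on the stand: upright, lid level at (187,197) and closed with no gaps. The tumbler is undisturbed and the gripper is clear.

```bash
python3 -c "
from station import *
print(job_done())"
```

```text
the job is handed in; nothing more can be done
None
```

The canister set is stacked on its stand as asked (blue, red, white, then the lid), upright and with no visible gaps; the spice jar, cup and glass were not touched, and I handed the job in at about 32 s of the 106 s allowed.

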